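Reset the bolt feeder's thumbwheel

TASK

Two small control boxes stand on the bolt-picking bench, each with a knurled thumbwheel standing out of its top. Roll the wide thumbwheel (the bolt feeder's rate) towards the robot, two or three clicks as needed, until the white line on it lies across the very top, in line with the small index ridges on either side of the wheel, and leave it there. Leave the narrow thumbwheel (the lamp dimmer) as it is.

Things in the scene. Friction and masses are not known exactly. Their poses are not given: they have to be found in the camera images.
- feeder_axle (a point): centre of the wide thumbwheel (black, 60 mm diameter, 26 mm wide), 45 mm above the bench, level with the top of its fixed grey box (130 x 100 mm). Axes: x the rolling direction, away from the robot; y along the axle; z up. Wheel top 75 mm above the bench; 1.5 mm ribs every 10 degrees. Either side a dark steel cheek, 24 mm long, 5 mm thick, from 16.5 mm off the wheel's middle, 61 mm high
- feeder_wheel (a joint): wide wheel's turn, rad. 0: white line across its rim at the top; positive: line rolled away from the robot. Rests in clicks every 0.349 rad (10.5 mm of rim; 0 is one), starts two or three clicks positive, settles into the nearest when let go. About 1 N at the rim turns it: a closed fingertip pressed on top with 5 N and drawn level rolls it without slipping
- lamp_axle (a point): centre of the narrow thumbwheel (the same wheel, but 10 mm wide), on its axle, 45 mm above the bench, in a second box of the same size and colour, with cheeks from 8.5 mm off its middle. Axes as for the wide wheel. Not to be turned
- lamp_mark (a point): point on the narrow wheel's rim, on its own white line, 30 mm from its axle; the line may start up to three clicks from the top either way, and must stay where it is
Things that resemble listed ones, but are neither listed nor needed, are in the scene too. Leave any turquoise look-alike of the part that bears feeder_axle alone.

How it is judged:
By the outcome, as a careful person would: the job done as asked, in the order asked, and still so for the second after the job is handed in, with the robot touching nothing.
It also fails if it takes over 32 s, if anything falls off the work surface, if the arm or the gripper's body presses on something with over 40 N, if the wrist force passes 120 N, or if a joint passes its speed limit or range.

ROBOT

A 6-joint arm with a two-finger parallel gripper is mounted at the origin on the work surface. World frame = base frame: x ahead of the robot, y to its left, z up, the work surface at z = 0. Lengths are in mm, angles in rad, forces in N, time in s.
With the tool pointing down it reaches from about 275 to 725 mm from the base axis. Payload 15.9 kg.
Tool frame: the origin (TCP) lies at the very end of the fingers, on their centre line; the grasp point (between the pads) lies arm.tcp_to_grasp behind it (arm.tcp_to_grasp is the distance from the TCP to the grasp point, in mm); z points along the fingers, y is the direction in which the jaws open and shut (so a half turn about z gives the same grasp; the last joint's range is limited). The gripper opens to 85 mm and grips with 20 to 120 N. Pads are 22 mm wide; open, the fingers measure 114 mm over their backs; the gripper's body (76 mm by 85 mm) begins 54 mm behind the grasp point. The pads swing forward as they close: fully open they stand 13 mm farther back than shut.
Start: joints at [0, 0.213, -0.034, 1.323, 0, 1.571], TCP at [499.985, -0, 231.306] pointing down, gripper open.
Joint ranges: [-2.98, 2.98], [-0.74, 1.72], [-1.14, 1.35], [-2.1, 2.04], [-1.57, 1.44], [-3.14, 3.14]. Speed limits (rad/s): [1.89, 1.89, 2.39, 2.57, 3.14, 3.14].

INTERFACE

Orientations are given as a rotation vector (axis times angle).
In Python, from plant import arm, eyes, hand_in gives the robot as it stands.
- The arm moves only by the tool step_arm, never from a script. Its argument "steps" is a list of rows, each a list of 6 numbers: the shift along the tool's x, y, z in cm, then the turn, a rotation vector about the tool's x, y, z in rad. A call has 1 to 12 rows; each row is the pose to reach, as a shift and turn from the pose commanded when the call began, along the tool's axes at that moment; what a row does not reach only later rows make up. A row lasts 1/12 s, in which the tool goes at most 41.7 mm and 7.16 degrees, less where a joint would pass 70% of its speed; a pose out of reach is approached as far as the arm can. A call with a gripper value outside its range is refused whole. "claw" is the finger opening in cm, from 0 to 8.54, set as the call begins (left out, the last holds). The fingers move at their own pace and stop on an object; "force" is the grip in N (left out, the last holds). Time passes only in rows, so rows that repeat a pose let the fingers close. It gives the time, the measured TCP pose, the force and the opening at its end, in the units of the state.
- arm.sense(): the state, without advancing time (a new reading comes with each control period).
- eyes.grab_frame(name): name is "scene" or "side" or "wrist"; returns a dict with "color" (400x640x3 uint8, blue, green, red), "fx", "fy", "cx", "cy" (pixels), "camera_from_world" (4x4, takes a point from world to camera coordinates). Camera axes: x right, y down, z forward; pixel columns grow to the right and rows downward; lengths in mm; the calibration is good to about 2 mm. A picture is of the moment at which its call begins. There is no depth.
- hand_in(): hands the job in, once; it reports no verdict.
The state is a dict: "clock": time; "q": joint angles; "joint_vel": joint speeds; "joint_torque": joint torques, N m; "tool_pos": TCP position; "orientation": TCP orientation; "contact_force": force on the tool from outside, world axes, zero at the start; "ft_torque": the same for the moment, N m; "finger_gap": finger opening in mm.
Only numpy, scipy, OpenCV 4.12 (cv2) and the standard library are available. Lean on these libraries where they do the work, as an engineer would, in place of code of your own. Each camera call takes 0.05 s, during which the arm holds its last target. There are 200 camera calls.

## Working session

There is one attempt and no reset: what is moved stays moved. The work goes in short steps, Python scripts to look and compute and a tool call to move; the robot and the scene stay as the last step left them, time stands still between calls to the robot, and variables do not carry over. Pictures are saved under pics/ and viewed, about 8 in all and at most 12, crops included, and the job is handed in when it is done.

Besides the shell and the picture viewer there is one more tool, called after "Request:" as name([rows], argument=value, ...), one row to a line, values as JSON. step_arm: Moves the arm, as the interface text tells. Its arguments: {"type":"object","properties":{"steps":{"type":"array"},"claw":{"type":"number"},"force":{"type":"number"}},"required":["steps"]}

```bash
mkdir -p pics; ls; python3 - <<'E'
from plant import arm, eyes
import cv2, numpy as np
s=arm.sense(); print(s['tool_pos'],s['orientation'],s['contact_force'],s['clock'],arm.tcp_to_grasp)
for n in ['scene','side','wrist']:
    f=eyes.grab_frame(n); cv2.imwrite(f'pics/{n}0.png',f['color'])
    np.savez(f'pics/{n}0.npz',**{k:f[k] for k in ['fx','fy','cx','cy','camera_from_world']})
    T=np.array(f['camera_from_world']); print(n,f['fx'],-T[:3,:3].T@T[:3,3],T[2,:3])
E
```

```text
pics
[ 4.99649439e+02 -1.52155731e-02  2.30823452e+02] [-2.22091163e+00 -2.22086650e+00  1.25571103e-03] [-0.31168215 -1.0920493   0.50379485] 0.0 18.700000000000003
scene 486.02611204238787 [1079.99202732 -407.45059148  497.61968166] [-0.62584769  0.54444042 -0.55847946]
side 439.1016220313834 [448.26824868 577.94755248 653.11151402] [ 0.17521985 -0.70707935 -0.6850816 ]
wrist 341.01715353485474 [500.79581342  78.01927312 373.99442124] [-0.00141032 -0.30292736 -0.95301261]
```

View pics/scene0.png

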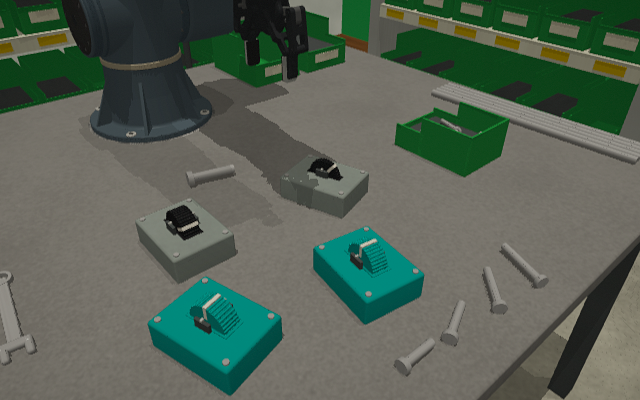

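View pics/side0.png

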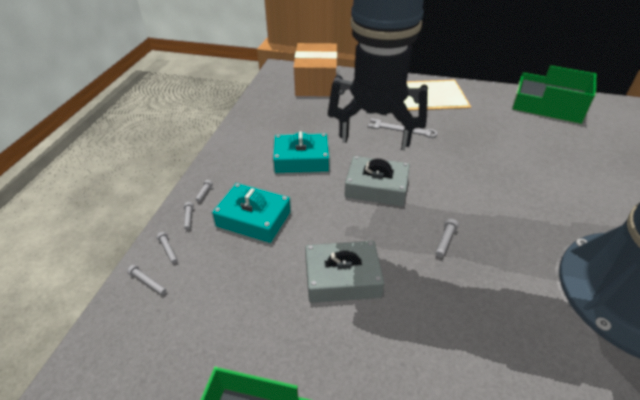

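```bash
python3 - <<'E'
import cv2, numpy as np
a=cv2.imread('pics/scene0.png')[190:290,125:245]; b=cv2.imread('pics/scene0.png')[145:225,270:380]
c=cv2.imread('pics/side0.png')[145:215,335:425]; d=cv2.imread('pics/side0.png')[230:310,295:395]
R=lambda i:cv2.resize(i,(400,300),interpolation=cv2.INTER_CUBIC)
cv2.imwrite('pics/c1.png',np.vstack([np.hstack([R(a),R(b)]),np.hstack([R(c),R(d)])]))
E
```

```text
(no output)
```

View pics/c1.png

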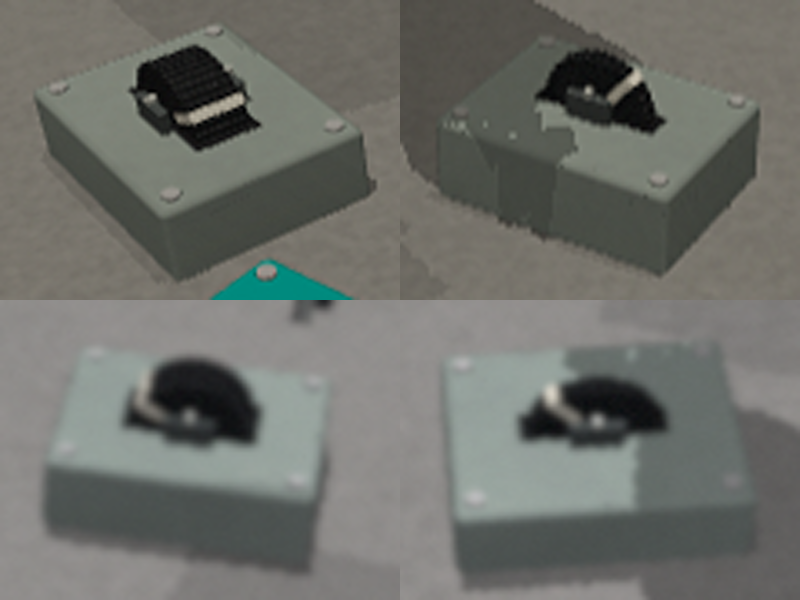

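View pics/wrist0.png

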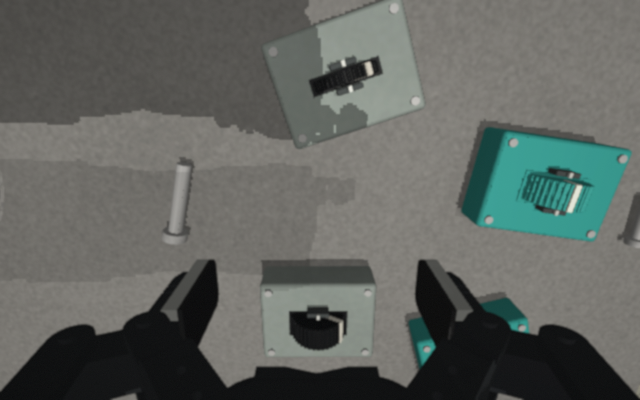

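```bash
cat > h.py <<'E'
import numpy as np
def cam(n):
    f=dict(np.load(f'pics/{n}.npz')); T=f['camera_from_world']; return f,T
def onz(n,uv,z):
    f,T=cam(n); uv=np.atleast_2d(uv).astype(float)
    d=np.c_[(uv[:,0]-f['cx'])/f['fx'],(uv[:,1]-f['cy'])/f['fy'],np.ones(len(uv))]@T[:3,:3]
    c=-T[:3,:3].T@T[:3,3]; return c+d*((z-c[2])/d[:,2])[:,None]
def proj(n,P):
    f,T=cam(n); p=np.atleast_2d(P)@T[:3,:3].T+T[:3,3]
    return np.c_[f['fx']*p[:,0]/p[:,2]+f['cx'],f['fy']*p[:,1]/p[:,2]+f['cy']]
E
python3 - <<'E'
from h import *
np.set_printoptions(precision=1,suppress=True)
S={'scene0':[(142.4,219.3),(189.2,200.3),(225.5,231.7),(176.3,254.3)],
'side0':[(402.1,187),(405.4,164.6),(356.4,157.4),(349.6,179.5)],
'wrist0':[(268,294),(271,351),(364,352),(368,294)]}
for n,uv in S.items():
    P=onz(n,uv,46); print(n,P[:,:2].tolist(),P.mean(0))
    for i in range(4):
        d=P[(i+1)%4]-P[i]; print('  ',np.linalg.norm(d),np.degrees(np.arctan2(d[1],d[0])))
C=np.mean([onz(n,u,46).mean(0) for n,u in S.items()],0); C[2]=45
for yaw in (-6,-3,0,3):
  y=np.radians(yaw)
  for k in (2,3):
    a=.349*k; x=np.array([np.cos(y),np.sin(y),0]); l=np.array([-x[1],x[0],0])
    p=C+30*(np.sin(a)*x+np.cos(a)*np.array([0,0,1]))
    print(yaw,k,proj('scene0',[p-13*l,p+13*l]).ravel())
E
```

```text
scene0 [[444.092998657365, -216.18521637407352], [443.81091105387986, -135.5259997337268], [554.1157824260248, -134.57567347245953], [553.7219559174828, -214.97792664618723]] [ 498.9 -175.3   46. ]
   80.65970990804782 90.20037838095159
   110.30896504105318 0.49361679243720785
   80.40321768891489 -90.28064407963994
   109.63560470224894 -179.36905529634254
side0 [[445.20531882486915, -138.6537035322482], [445.6843935130495, -216.43278223787286], [556.3818896047424, -217.69849120620768], [557.0081033374353, -137.59945487863592]] [ 501.1 -177.6   46. ]
   77.78055410481859 -89.64709519520785
   110.70473187792328 -0.6550881862062097
   80.10148415756522 89.5520711030622
   111.8077549411799 -179.45974325710873
wrist0 [[446.5668634927913, -138.65296864693295], [446.7244189900368, -216.08652672920846], [556.3238887224386, -217.47337665116737], [557.4736589059922, -138.62897281458197]] [ 501.8 -177.7   46. ]
   77.43371837265629 -89.88341937530721
   109.60824384292313 -0.7249707220553446
   78.85278681074976 89.16452777144113
   110.90679800907417 -179.98760346565746
-6 2 [177.1 223.9 193.9 218. ]
-6 3 [179.7 230.6 196.5 224.5]
-3 2 [178.  223.9 194.4 217.5]
-3 3 [180.8 230.5 197.1 224. ]
0 2 [178.8 223.9 194.8 217.1]
0 3 [181.8 230.4 197.7 223.4]
3 2 [179.7 223.8 195.1 216.6]
3 3 [182.9 230.2 198.3 222.8]
```

The scene camera shows the wide wheel on the grey box at about (500.5, -177), yaw about 0. Its line is three clicks positive: measured (178,230)-(198,223), which fits k=3. I'll do the roll in two strokes, two clicks then one.

Request:
step_arm([
  [-1, 0.1, 0.3, 0, 0, 0],
  [-3, 0.2, 1, 0, 0, 0],
  [-5.5, 0.4, 2.5, 0, 0, 0],
  [-8, 0.6, 4, 0, 0, 0],
  [-10.5, 0.8, 6, 0, 0, 0],
  [-13, 0.9, 8, 0, 0, 0],
  [-15, 1, 10, 0, 0, 0],
  [-16.5, 1.1, 12, 0, 0, 0],
  [-17.4, 1.1, 13, 0, 0, 0],
  [-17.7, 1.1, 13.5, 0, 0, 0],
  [-17.7, 1.1, 13.5, 0, 0, 0],
  [-17.7, 1.1, 13.5, 0, 0, 0],
], claw=0, force=30)

```text
clock: 1.15
tool_pos: [511.2, -176.7, 97.0]
orientation: [2.221, 2.221, 0.001]
contact_force: [-0.2, -0.5, -0.3]
finger_gap: -0.0
```

```bash
python3 - <<'E'
from plant import arm, eyes
import cv2, numpy as np
s=arm.sense(); print(s['tool_pos'],s['orientation'],s['contact_force'],s['clock'],s['finger_gap'])
from h import *
I=[]
for n in ['scene','side']:
    f=eyes.grab_frame(n); 
    u,v=proj(n+'0',[500,-177,75])[0].astype(int); print(u,v)
    I.append(cv2.resize(f['color'][v-50:v+50,u-50:u+50],(400,400),interpolation=cv2.INTER_CUBIC))
cv2.imwrite('pics/c2.png',np.hstack(I))
E
```

```text
[ 511.21828808 -176.66069029   96.97049006] [2.22105219e+00 2.22139937e+00 5.53207175e-04] [-0.2172642  -0.50762385 -0.25889412] 1.15 -0.048350030536796054
179 210
379 161
```

View pics/c2.png

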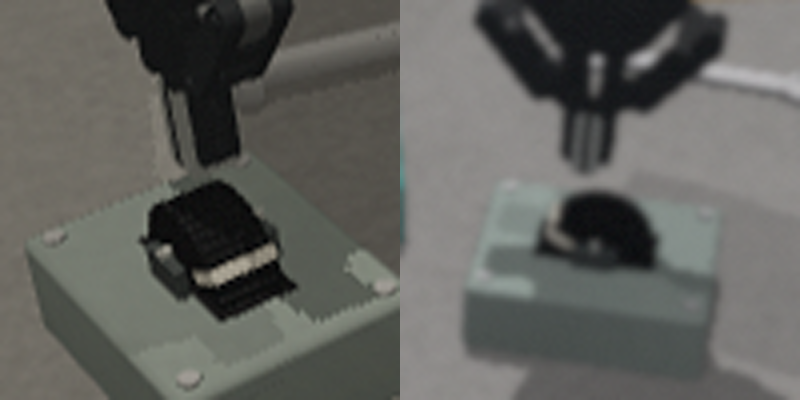

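The tip is about 22 mm above the wheel and the line hasn't moved. The fingertip looks narrow, so I'll use three one-click strokes centred on the axle.

Request:
step_arm([
  [0, -0.3, 0.8, 0, 0, 0],
  [0, -0.5, 1.6, 0, 0, 0],
  [0, -0.5, 2.0, 0, 0, 0],
  [0, -0.5, 2.1, 0, 0, 0],
  [0, -0.5, 2.15, 0, 0, 0],
  [0, -0.5, 2.2, 0, 0, 0],
  [0, -0.5, 2.2, 0, 0, 0],
])

```text
clock: 1.83
tool_pos: [506.4, -176.6, 74.6]
orientation: [2.221, 2.222, 0.002]
contact_force: [-1.0, 3.9, 9.0]
finger_gap: 0.3
```

Request:
step_arm([
  [0, -0.1, 0, 0, 0, 0],
  [0, -0.25, 0, 0, 0, 0],
  [0, -0.4, 0, 0, 0, 0],
  [0, -0.55, 0, 0, 0, 0],
  [0, -0.7, 0, 0, 0, 0],
  [0, -0.85, 0, 0, 0, 0],
  [0, -1.0, 0, 0, 0, 0],
  [0, -1.05, 0, 0, 0, 0],
  [0, -1.05, 0, 0, 0, 0],
])

```text
clock: 2.58
tool_pos: [495.7, -176.8, 74.7]
orientation: [2.221, 2.221, 0.001]
contact_force: [-1.5, 1.7, 7.9]
finger_gap: -0.0
```

Request:
step_arm([
  [0, 0, -0.3, 0, 0, 0],
  [0, 0, -1.0, 0, 0, 0],
  [0, 0, -2, 0, 0, 0],
  [0, 0.5, -2.5, 0, 0, 0],
  [0, 1.05, -2.5, 0, 0, 0],
  [0, 1.05, -2.5, 0, 0, 0],
])

```text
clock: 3.08
tool_pos: [507.5, -177.2, 99.8]
orientation: [2.22, 2.221, 0.001]
contact_force: [-1.0, -0.1, 0.3]
finger_gap: -0.4
```

```bash
cat > look.py <<'E'
import sys
from plant import arm, eyes
import cv2
from h import *
s=arm.sense(); print(s['tool_pos'],s['contact_force'],s['clock'])
I=[]
for n in ['scene','side']:
    f=eyes.grab_frame(n); u,v=proj(n+'0',[500,-177,75])[0].astype(int)
    I.append(cv2.resize(f['color'][v-40:v+40,u-40:u+40],(400,400),interpolation=cv2.INTER_CUBIC))
    for k in range(4):
        a=.349*k; p=np.array([500.5+30*np.sin(a),-177,45+30*np.cos(a)])
        print(n,k,(proj(n+'0',[p-[0,13,0],p+[0,13,0]])-[u-40,v-40]).ravel()*5)
cv2.imwrite(f'pics/{sys.argv[1]}.png',np.hstack(I))
E
python3 look.py c3
```

```text
[ 507.47540442 -177.17452549   99.77517731] [-1.03485232 -0.06349206  0.28592538] 3.0833
scene 0 [163.94095636 220.28221594 243.58308408 187.4913937 ]
scene 1 [181.19620635 240.99060503 261.0954709  207.55149607]
scene 2 [198.5049543  269.39609033 278.36791565 235.2742929 ]
scene 3 [213.5698819  301.81311798 293.10883027 267.06942831]
side 0 [207.06895028 184.06638154 198.74854198 220.4697943 ]
side 1 [183.09561178 184.13573937 174.32983862 220.42202256]
side 2 [161.50804409 190.8401863  152.36728705 227.05870633]
side 3 [144.96857614 203.23933928 135.57018613 239.44459657]
```

View pics/c3.png

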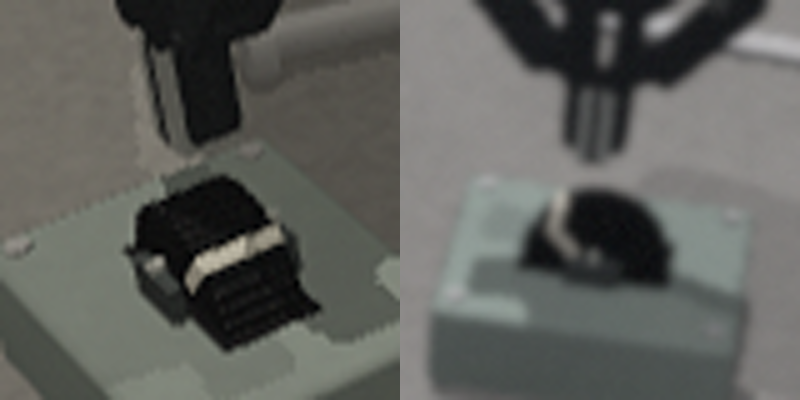

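Scene crop: the line runs (190,280)-(285,235), so it's at click 2 and one stroke gives one click. I'll repeat the stroke.

Request:
step_arm([
  [0, 0, 1.0, 0, 0, 0],
  [0, 0, 2.0, 0, 0, 0],
  [0, 0, 2.4, 0, 0, 0],
  [0, 0, 2.5, 0, 0, 0],
  [0, 0, 2.5, 0, 0, 0],
  [0, -0.15, 2.5, 0, 0, 0],
  [0, -0.35, 2.5, 0, 0, 0],
  [0, -0.55, 2.5, 0, 0, 0],
  [0, -0.75, 2.5, 0, 0, 0],
  [0, -0.95, 2.5, 0, 0, 0],
  [0, -1.05, 2.5, 0, 0, 0],
  [0, -1.05, 2.5, 0, 0, 0],
])

```text
clock: 4.18
tool_pos: [495.7, -177.0, 74.5]
orientation: [2.221, 2.221, 0.001]
contact_force: [-1.3, 1.2, 15.3]
finger_gap: -0.2
```

Request:
step_arm([
  [0, 0, -0.3, 0, 0, 0],
  [0, 0, -1.0, 0, 0, 0],
  [0, 0, -2, 0, 0, 0],
  [0, 0.5, -2.5, 0, 0, 0],
  [0, 1.05, -2.5, 0, 0, 0],
  [0, 1.05, -2.5, 0, 0, 0],
])

```text
clock: 4.68
tool_pos: [507.4, -177.1, 99.6]
orientation: [2.22, 2.221, 0.001]
contact_force: [0.1, 0.1, -0.5]
finger_gap: -0.4
```

```bash
python3 look.py c4 | head -1
```

```text
[ 507.41436118 -177.13250979   99.64205372] [ 0.11685173  0.05581442 -0.50450684] 4.6833
```

View pics/c4.png

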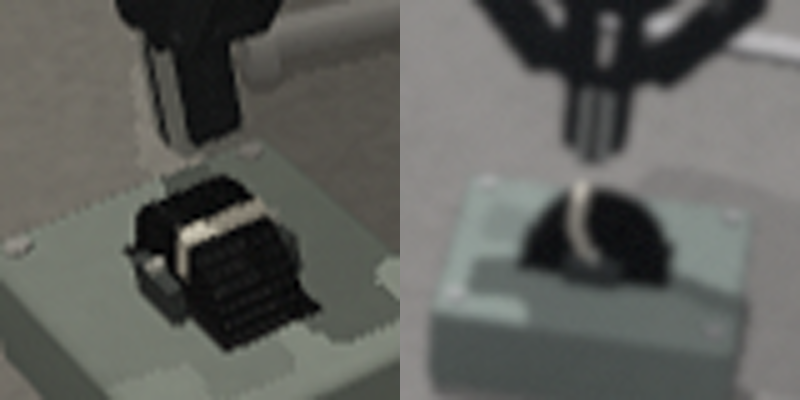

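The line is now at (180,240)-(268,208), which is click 1. I'll do one more stroke, pressing slightly lighter.

Request:
step_arm([
  [0, 0, 1.0, 0, 0, 0],
  [0, 0, 2.0, 0, 0, 0],
  [0, 0, 2.4, 0, 0, 0],
  [0, 0, 2.48, 0, 0, 0],
  [0, 0, 2.48, 0, 0, 0],
  [0, -0.15, 2.48, 0, 0, 0],
  [0, -0.35, 2.48, 0, 0, 0],
  [0, -0.55, 2.48, 0, 0, 0],
  [0, -0.75, 2.48, 0, 0, 0],
  [0, -0.95, 2.48, 0, 0, 0],
  [0, -1.05, 2.48, 0, 0, 0],
  [0, -1.05, 2.48, 0, 0, 0],
])

```text
clock: 5.78
tool_pos: [495.7, -177.0, 74.7]
orientation: [2.221, 2.221, 0.001]
contact_force: [-0.6, 2.7, 15.4]
finger_gap: 0.3
```

Request:
step_arm([
  [0, 0, -0.3, 0, 0, 0],
  [0, 0, -1.0, 0, 0, 0],
  [0, 0, -2, 0, 0, 0],
  [0, 0, -4, 0, 0, 0],
  [0, 0, -6, 0, 0, 0],
  [0, 0, -7, 0, 0, 0],
  [0, 0, -7, 0, 0, 0],
  [0, 0, -7, 0, 0, 0],
])

```text
clock: 6.45
tool_pos: [495.7, -177.1, 144.5]
orientation: [2.221, 2.221, 0.0]
contact_force: [1.0, 0.2, -0.4]
finger_gap: -0.3
```

```bash
python3 look.py c5; python3 - <<'E'
from plant import eyes
import cv2, numpy as np
g=eyes.grab_frame('scene')['color'][145:225,270:380]; o=cv2.imread('pics/scene0.png')[145:225,270:380]
a=cv2.imread('pics/c5.png'); cv2.imwrite('pics/c5.png',np.vstack([a[:320],np.hstack([cv2.resize(i,(400,280),interpolation=cv2.INTER_CUBIC) for i in (o,g)])]))
E
```

```text
[ 495.68145568 -177.10000755  144.52618357] [ 0.96393378  0.24658898 -0.38892934] 6.45
scene 0 [163.94095636 220.28221594 243.58308408 187.4913937 ]
scene 1 [181.19620635 240.99060503 261.0954709  207.55149607]
scene 2 [198.5049543  269.39609033 278.36791565 235.2742929 ]
scene 3 [213.5698819  301.81311798 293.10883027 267.06942831]
side 0 [207.06895028 184.06638154 198.74854198 220.4697943 ]
side 1 [183.09561178 184.13573937 174.32983862 220.42202256]
side 2 [161.50804409 190.8401863  152.36728705 227.05870633]
side 3 [144.96857614 203.23933928 135.57018613 239.44459657]
```

View pics/c5.png

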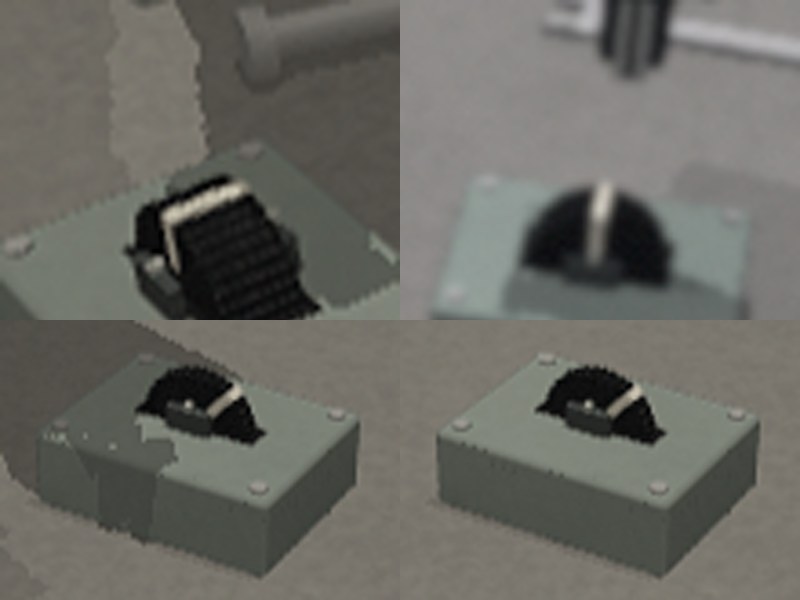

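The feeder line is at the top: scene (163,218)-(248,185), upright in the side view at column 600 and in line with the cheek ridge. The lamp wheel looks the same before and after, and the arm is clear.

```bash
python3 -c "
from plant import hand_in
print(hand_in())"
```

```text
the job is handed in; nothing more can be done
None
```

I rolled the wide feeder thumbwheel three clicks towards the robot, and its white line now lies across the top. I used three strokes of about 10.5 mm each with the closed fingertip, one click per stroke, then raised the tip to about 70 mm above the wheel and handed the job in at about 6.5 s.

- **Feeder wheel:** in the scene view the line matches the position predicted for 0 rad. In the side view it stands upright, in line with the index ridge.
- **Lamp wheel:** it looks the same in the scene view before and after.
- **Forces:** the press was harder than the suggested 5 N, reading 8–15 N at the wrist but well below the limits. With the arm clear, the readings were about 1 N or less.

No check failed or disagreed.

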